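# Release a spring-latched drawer with a dowel

### The arm

A 6-joint arm with a two-finger parallel gripper is mounted at the origin on a cart in front of the work surface, level with it; the furniture and walls round the work are solid. World frame = base frame: x ahead of the robot, y to its left, z up, the work surface at z = 0. Lengths are in mm, angles in rad, forces in N, time in s.
With the tool pointing down it reaches from about 350 to 775 mm from the base axis. Payload 7.3 kg.
Tool frame: the origin (TCP) lies at the very end of the fingers, on their centre line; the grasp point (between the pads) lies 19 mm behind it (bot.grip_point_offset is the distance from the TCP to the grasp point, in mm); z points along the fingers, y is the line along which they close (so a half turn about z gives the same grasp; the last joint's range is limited). The gripper opens to 92 mm and grips with 3 to 60 N. Pads are 19 mm wide; open, the fingers measure 130 mm over their backs; the gripper's body (75 mm by 190 mm) begins 47 mm behind the grasp point.
Start: joints at [-1.37, 0.342, 1.524, -0, 1.275, -0.146], TCP at [178.465, -493.756, 226.741] pointing down, gripper open.
Joint ranges: [-2.53, 2.53], [-0.77, 2.02], [0.04, 2.7], [-1, 4.14], [0.28, 2.66], [-3.11, 3.11]. Speed limits (rad/s): [2.57, 2.57, 3.14, 3.14, 3.14, 3.14].

### API

Orientations are given as [roll, pitch, yaw] about the fixed x, y, z axes, in that order (R = Rz(yaw) Ry(pitch) Rx(roll)).
In Python, from plant import bot gives the robot as it stands. The module is installed in compiled form; this text tells all that it offers.
- The arm moves only by the shell command python3 -m jog 'ROWS' [OPENING]. ROWS is JSON, a list of rows, each a list of 6 numbers: the shift along the tool's x, y, z in mm, then the turn, a rotation vector about the tool's x, y, z in rad. In form: [[dx, dy, dz, rx, ry, rz], ...]. A call has 1 to 12 rows; each row shifts and turns the commanded pose from where the row before left it, along the tool's axes as they then stand; what a row does not reach is not made up. A row lasts 1/10 s, in which the tool goes at most 50 mm and 8.59 degrees, less where a joint would pass 70% of its speed; a pose out of reach is approached as far as the arm can. A call with a gripper value outside its range is refused whole. OPENING is the opening in per cent of the stroke, from 0 (shut) to 100 (fully open), set as the call begins (- or left out, the last holds). The fingers move at their own pace and stop on an object; the grip force is fixed at half the most. Time passes only in rows, so rows that do not move let the fingers close. It gives the time, the measured TCP pose, the force, the opening and the grip force at its end, in the units of the state.
- bot.get_obs(): the state, without advancing time (a new reading comes with each control period).
- bot.capture(name): name is "scene" or "top"; returns the picture (420x560x3 uint8, red, green, blue); there is no depth.
- bot.camera_model(name): a dict with "fx", "fy", "cx", "cy" (pixels), "dist_coeffs" ([k1, k2, p1, p2, k3] as OpenCV has them; the pictures are not rectified), "position" and "orientation" of the camera in the world. Camera axes: x right, y down, z forward; pixel columns grow to the right and rows downward; lengths in mm; the calibration is good to about 2 mm. A picture is of the moment at which its call begins. camera_model takes no time and is no camera call.
- bot.close_job(): hands the job in; it is judged then, once.
Trained networks look in the newest picture that a camera, given by its name, has taken for a name from the list of things; names that differ only in an ending like _2 or _b are one class to them, and where a whole thing is asked for, a point or a joint stands for the part that bears it (a point fixed in the world has none). Each returns a list of dicts, best first, with "p" (0 to 1); they miss things now and then, are a little off and sometimes report something else, mostly with a low value. They report only what shows in the picture. A call takes as long as a camera call. They do not tell look-alikes from the thing itself.
- bot.outline_of(target, camera): "mask" (420x560 bool, what is visible of it) and "pixel" ([column, row] in pixels, amid what is visible of it).
The state is a dict: "time": time; "joint_positions": joint angles; "dq": joint speeds; "tau": joint torques, N m; "tool_pos": TCP position; "tcp_rot": TCP orientation; "contact_force": force on the tool from outside, world axes, zero at the start; "moment": the same for the moment, N m; "grip_width": finger opening in mm; "finger_force": force on a finger pad.
Only numpy, scipy, OpenCV 4.12 (cv2) and the standard library are available. Lean on these libraries where they do the work, as an engineer would, in place of code of your own. Each camera call takes 0.05 s, during which the arm holds its last target. There are 200 camera calls.

### The job

The little drawer of the metal case is held shut by a spring latch that can only be reached through the small hole at the back of the case's top. Take the wooden dowel from its stand, push it down through that hole until the latch lets go and the drawer springs all the way out - feel your way and press gently, the latch and the case must not be forced - then put the dowel back upright in its stand, fully home. Leave the other things on the table where they are.

Things in the scene. Friction and masses are not known exactly. Their poses are not given: they have to be found in the camera images.
- case: plain grey metal case, 150 x 100 x 70 mm high (x, y, z of its own frame), fixed to the table. Origin: centre of its underside. Its drawer front and handle face its own -x; its flat top is at 70 mm. A push of more than 40 N by the dowel would mark it.
- release_hole (a point): mouth of the round release hole in the case's top, on the top surface 50 mm behind the case's centre (its own +x), in its middle across. 10 mm across, through the 6 mm thick top. Below it, 10 to 28 mm under the mouth, lies the flat steel striker (20 mm across) of the latch; how deep it was set differs from case to case and cannot be measured from outside, only felt with the dowel.
- latch: the spring latch inside the case, with its striker under the hole. Pushed straight down it resists with 4 to 6 N soon after first contact, rising to about 8 N; after about 7 mm of push it lets the drawer go and the force drops by 2 to 3 N; 9 mm from first contact it meets a stiff end buffer, where the force climbs past 9 N by about 6 N per mm. It springs back up. More than 20 N spoils it. Origin: the same as the case's origin when the latch is at rest; sinks with the latch.
- drawer (a joint): travel of the drawer out of the case front (towards the case's own -x), m: 0 shut and latched, 0.060 fully out. Once the latch has been held down for about half a second the drawer is free of it and a damped spring drives it all the way out in about 2 s, without being touched. The drawer front is an aluminium plate 91 x 55 mm with a bar handle that stands 18 mm out.
- stand: square wooden block 56 x 56 mm, 65 mm high, on a foot plate 76 x 76 x 4 mm, fixed to the table. Origin: centre of its underside.
- stand_hole (a point): mouth of the stand's round hole, in the middle of its top (65 mm above the table). 11 mm across, 61 mm deep.
- dowel: loose wooden dowel tool, 120 mm long, 40 g: a round shank 8 mm across and 60 mm long with a tip tapered over its last 4 mm, and above it a square grip 16 x 16 mm, 60 mm long. It stands upright in the stand, shank down, the grip's shoulder resting on the stand's top. Origin: centre of the tip; z runs up the tool, x and y are square to the grip's flat sides.
- dowel_grip (a point): centre of the dowel's square grip, 90 mm above its tip
- gauge_block: bystander: stepped steel gauge block 23 x 48 x 30 mm, loose; origin centre of underside
- loupe: bystander: small loupe 30 x 57 x 15 mm, loose; origin centre of underside
- wrist_box: bystander: small black box with two brass studs, 39 x 55 x 24 mm, loose; origin centre of underside
- flux_bottle: bystander: slim white bottle with a needle spout, 33 x 33 x 93 mm, loose; origin centre of underside
Mind the look-alikes: they are no part of the job. What is shaped like the dowel but green is not meant.

How it is judged (in metres and radians):
On the way, in this order (a step that is already met when the one before it is completed fails the run):
1. the dowel presses the latch down through the hole while the drawer is still in (contact force between dowel and latch above 1 N and value of joint drawer below 0.03 m), for 0.1 s.
2. the drawer has sprung out (value of joint drawer above 0.05 m), for 0.2 s.
At the end, for the whole second after the job is handed in: The drawer is out by more than 50 mm; the dowel stands upright (within 7 degrees) and at rest in the stand's hole, its tip at least 56 mm below the mouth (value of joint drawer above 0.05 m and horizontal distance between dowel and stand_hole below 0.006 m and z of dowel in the frame of stand_hole below -0.056 m and angle between dowel's own z axis and vertical below 0.12 rad and linear speed of dowel below 0.02 m/s); the robot touches nothing.
It fails at once if the latch is forced: more than 20 N between the dowel and the latch (contact force between dowel and latch above 20 N).
It fails at once if the dowel is forced against the case: more than 40 N (contact force between dowel and case above 40 N).
It fails at once if a bystander is moved by more than 30 mm (distance of any of gauge_block, loupe, wrist_box, flux_bottle from where it was at the start of the episode above 0.03 m).
It also fails if it takes over 56 s, if anything falls off the work surface, if the arm or the gripper's body presses on something with over 40 N, if the wrist force passes 120 N, or if a joint passes its speed limit or range.

## Working session

There is one attempt and no reset: what is moved stays moved. The work goes in short steps, Python scripts to look and compute and a shell command to move; the robot and the scene stay as the last step left them, time stands still between calls to the robot, and variables do not carry over. Pictures are saved under pics/ and viewed, at most 12 in all, crops included, and the job is handed in when it is done.

```bash
mkdir -p pics
python3 - <<'E'
from plant import bot
import cv2,numpy as np
ims=[]
for c in("scene","top"):
    im=bot.capture(c); cv2.imwrite(f"pics/{c}0.png",im[:,:,::-1]); 
    m=bot.camera_model(c); print(c,{k:np.round(v,4).tolist() for k,v in m.items()})
    for t in("case","dowel","stand","release_hole","stand_hole","gauge_block","loupe","wrist_box","flux_bottle"):
        for r in bot.outline_of(t,c)[:3]: print(t,round(r["p"],2),np.round(r["pixel"]),int(r["mask"].sum()))
o=bot.get_obs(); print({k:np.round(v,3).tolist() for k,v in o.items()})
E
```

```text
scene {'fx': 398.2331, 'fy': 398.2331, 'cx': 273.2221, 'cy': 204.5189, 'dist_coeffs': [-0.0613, 0.0, 0.0, 0.0, 0.0], 'position': [1401.8444, 52.1635, 546.6761], 'orientation': [-2.0898, 0.0227, 1.5365]}
case 0.95 [260. 220.] 2583
dowel 0.55 [205. 189.] 140
dowel 0.49 [169. 194.] 201
stand 0.59 [169. 221.] 1078
release_hole 0.79 [261. 218.] 2516
stand_hole 0.71 [173. 219.] 1054
stand_hole 0.17 [261. 218.] 2550
gauge_block 0.65 [180. 262.] 180
loupe 0.77 [244. 275.] 295
flux_bottle 0.64 [311. 238.] 446
flux_bottle 0.54 [172. 216.] 1098
top {'fx': 463.7124, 'fy': 463.7124, 'cx': 278.7393, 'cy': 211.8305, 'dist_coeffs': [-0.0109, 0.0, 0.0, 0.0, 0.0], 'position': [409.9442, 48.3228, 1106.6468], 'orientation': [-2.9744, 0.0114, -1.5803]}
case 0.92 [288. 222.] 2930
case 0.32 [363. 166.] 271
dowel 0.66 [350. 239.] 74
dowel 0.54 [390. 226.] 147
stand 0.69 [384. 233.] 907
release_hole 0.6 [289. 220.] 3084
stand_hole 0.77 [383. 234.] 940
gauge_block 0.62 [365. 164.] 232
loupe 0.61 [307. 151.] 249
loupe 0.32 [244. 173.] 203
wrist_box 0.87 [165. 280.] 414
flux_bottle 0.65 [243. 172.] 212
{'time': 1.0, 'joint_positions': [-1.37, 0.342, 1.524, -0.0, 1.275, -0.146], 'dq': [0.002, 0.001, 0.001, 0.002, 0.001, 0.001], 'tau': [-0.001, -43.114, -24.448, 0.072, 0.048, -0.0], 'tool_pos': [178.461, -493.759, 226.756], 'tcp_rot': [3.141, 0.0, 0.347], 'contact_force': [-0.088, -0.023, -0.302], 'moment': [-0.015, 0.008, -0.036], 'finger_force': 0.0, 'grip_width': 91.814}
```

View pics/scene0.png

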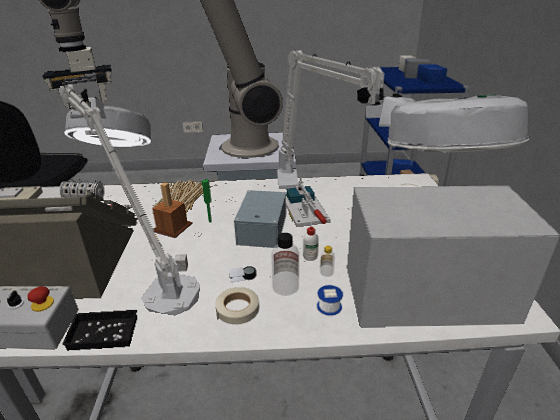

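View pics/top0.png

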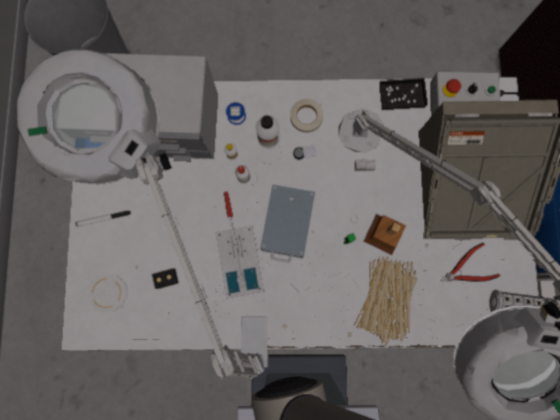

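The scene picture shows the stand with the dowel at (169,205), the green look-alike at (207,200), and the case at (260,220) with its hole at about (257,215). In the top picture the stand is at (384,234), the case at (288,222) with its hole near (291,199), and the handle at (281,258), facing the robot. I'll zoom in next.

```bash
cat > h.py <<'E'
from plant import bot
import cv2,numpy as np
from scipy.spatial.transform import Rotation as Ro
def mod(c):
    m=bot.camera_model(c); K=np.array([[m["fx"],0,m["cx"]],[0,m["fy"],m["cy"]],[0,0,1]])
    return K,np.array(m["dist_coeffs"],float),np.array(m["position"],float),Ro.from_euler("xyz",m["orientation"]).as_matrix()
def ray(c,uv,z):
    K,d,p,R=mod(c); x=cv2.undistortPoints(np.array(uv,float).reshape(-1,1,2),K,d).reshape(-1,2)
    v=np.c_[x,np.ones(len(x))]@R.T
    return p+v*((z-p[2])/v[:,2])[:,None]
def proj(c,P):
    K,d,p,R=mod(c); P=np.array(P,float).reshape(-1,3)
    return cv2.projectPoints((P-p)@R,np.zeros(3),np.zeros(3),K,d)[0].reshape(-1,2)
E
python3 - <<'E'
from h import *
t=cv2.imread("pics/top0.png"); s=cv2.imread("pics/scene0.png")
a=cv2.resize(t[175:275,250:420],None,fx=4.7,fy=4.7,interpolation=cv2.INTER_CUBIC)[:,:798]
cv2.imwrite("pics/ct.png",a)
b=cv2.resize(s[170:260,140:300],None,fx=5,fy=5,interpolation=cv2.INTER_CUBIC); cv2.imwrite("pics/cs.png",b)
E
```

```text
(no output)
```

View pics/ct.png

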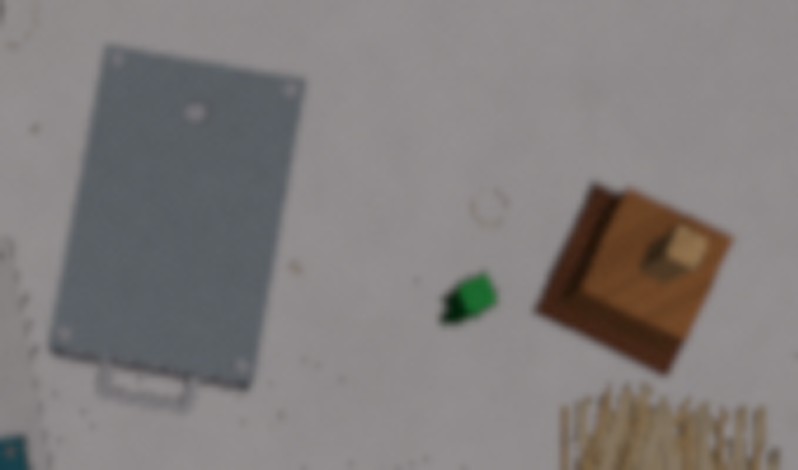

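View pics/cs.png

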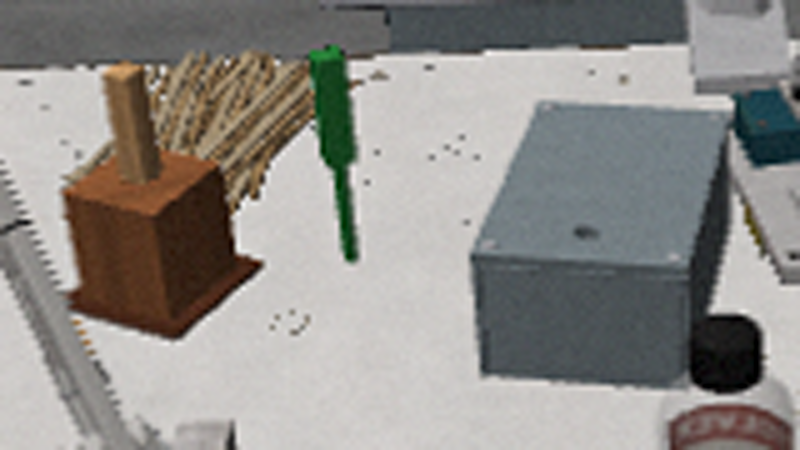

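The crops show the case-top corners at top-crop (107,45), (303,80), (250,385) and (52,350), with the hole at (195,112). The dowel's grip top is at (687,246), and the block-top corners are (630,190), (733,238), (683,338) and (583,288). In the scene crop the hole is at (587,232) and the grip top at (125,70).

Run:
```python
from h import *
np.set_printoptions(precision=1,suppress=True)
T=lambda l:np.array(l,float)/4.7+[250,175]-.4
S=lambda l:np.array(l,float)/5+[140,170]-.4
C=ray("top",T([(107,45),(303,80),(250,385),(52,350)]),70); print("case",C[:,:2].tolist(),C.mean(0))
x=(C[0]+C[1]-C[2]-C[3])/2; y=(C[0]+C[3]-C[1]-C[2])/2
print(np.linalg.norm(x),np.linalg.norm(y),np.arctan2(x[1],x[0]),np.arctan2(-y[0],y[1]),"hole pred",C.mean(0)+x/np.linalg.norm(x)*50)
print("hole top",ray("top",T([(195,112)]),70),"scene",ray("scene",S([(587,232)]),70))
Cs=ray("scene",S([(473,255),(690,268),(729,112),(540,102)]),70);print("case scene",Cs.mean(0))
B=ray("top",T([(630,190),(733,238),(683,338),(583,288)]),65); print("stand",B.mean(0)); 
for i in range(4):
    e=B[(i+1)%4]-B[i]; print(np.linalg.norm(e),np.arctan2(e[1],e[0]))
Bs=ray("scene",S([(68,193),(157,216),(224,175),(140,150)]),65);print("stand scene",Bs.mean(0))
print("griptop top",ray("top",T([(687,246)]),125),"scene",ray("scene",S([(125,70)]),125))
g=ray("top",T([(705,230),(707,265)]),125);print(g)
print("green",ray("top",T([(482,293)]),120),ray("scene",S([(350,260)]),0))
print("lamp elbow if z=..",ray("top",[(490,195)],500), ray("scene",[(65,90)],500))
for z in(300,400,500,600):print(z,ray("top",[(490,195)],z)[0],ray("scene",[(68,95)],z)[0])
```

```text
case [[649.4179632567523, 72.41433791560408], [630.8547629682101, -22.649414019375], [483.34019791427204, 5.75090027193702], [500.94755048347395, 99.68566489685807]] [566.1  38.8  70. ]
150.58754824134613 96.21427668994568 -0.18591728610089314 -0.18909361205662614 hole pred [615.3  29.6  70. ]
hole top [[615.6  30.   70. ]] scene [[617.9  30.9  70. ]]
case scene [569.6  41.4  70. ]
stand [ 540.  -191.1   65. ]
54.00538698072204 -2.0303278107512783
54.7445785653456 2.6367269345564024
52.72219907102847 1.086806884187155
53.412064332134314 -0.48166307501497874
stand scene [ 548. -186.   65.]
griptop top [[ 540.2 -191.1  125. ]] scene [[ 543.4 -188.5  125. ]]
[[ 547.4 -199.7  125. ]
 [ 531.4 -199.7  125. ]]
green [[520.4 -98.3 120. ]] [[522.  -95.4   0. ]]
lamp elbow if z=.. [[ 531.9 -227.2  500. ]] [[1190.8  -51.1  500. ]]
300 [ 572.1 -318.   300. ] [ 347.4 -459.5  300. ]
400 [ 552.  -272.6  400. ] [ 774.9 -252.   400. ]
500 [ 531.9 -227.2  500. ] [1202.3  -44.6  500. ]
600 [ 511.8 -181.8  600. ] [1629.8  162.8  600. ]
```

Run:
```python
from h import *
from scipy.optimize import least_squares
np.set_printoptions(precision=1,suppress=True)
for n,a,b in(("elbow",(488,193),(68,93)),("head",(510,360),(107,127)),("headjoint",(550,312),(97,108)),("base",(360,120),(170,292)),("R elbow",(148,168),(295,57)),("R base",(240,362),(288,180)),("R head",(88,118),(458,125)),("flux",(243,172),(311,236)),("pliersboard",(240,262),(307,205))):
    r=least_squares(lambda P:np.r_[(proj("top",P)-a).ravel(),(proj("scene",P)-b).ravel()],[500,0,100]); print(n,r.x,r.fun)
t=cv2.imread("pics/top0.png")[215:240,375:405]
hsv=t.astype(int); m=((hsv[:,:,1]>105)&(hsv[:,:,2]>140)).astype(np.uint8)
pts=np.argwhere(m)[:,::-1].astype(np.float32); print(len(pts),cv2.minAreaRect(pts))
a=cv2.resize(t,None,fx=20,fy=20,interpolation=cv2.INTER_NEAREST); cv2.imwrite("pics/grip.png",a)
```

```text
elbow [ 575.  -316.2  345.8] [12.7 -5.2 16.4  4.8]
head [ 274.9 -390.   180.4] [ 3.2 -1.1  5.1  1.1]
headjoint [ 363.1 -406.5  273.9] [-6.   2.4 -9.3 -2.6]
base [ 816.9 -139.8   27.1] [-0.7  0.1 -0.6 -0. ]
R elbow [584.9 202.8 426.9] [32.6  5.7 42.1 -8.7]
R base [243.6 144.5 -24.5] [ 3.9  0.2  5.4 -0.5]
R head [722.6 404.  310. ] [-1.5 -0.6 -1.6  0.6]
flux [683.6 145.   53.4] [-1.6 -0.1 -1.5  0.1]
pliersboard [476.4 156.2  12.2] [-2.1 -0.1 -2.4  0.2]
100 ((21.0, 12.0), (24.0, 16.0), 90.0)
```

View pics/grip.png

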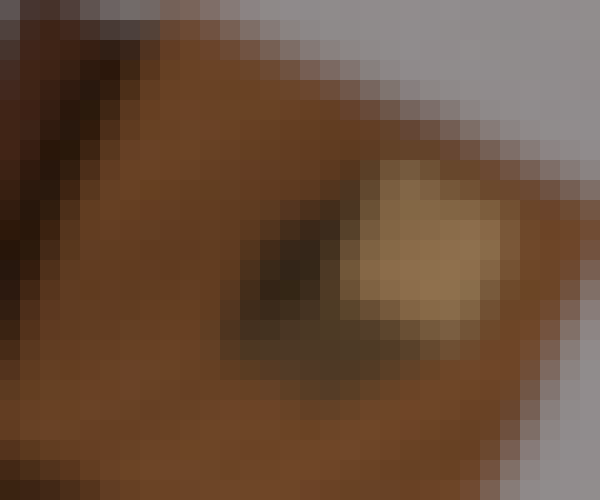

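The grip's top face has corners at about (390,165), (510,205), (470,345) and (345,300) in this zoom, so it is turned about 17°. That gives tool yaw ≈ -0.295. I'll rise clear of the lamp head first, then go round on the base side.

```bash
python3 -m jog '[[0,0,-30,0,0,0],[0,0,-40,0,0,0],[0,0,-40,0,0,0],[0,0,-40,0,0,0.107],[0,0,-40,0,0,0.107],[0,0,-35,0,0,0.107],[0,0,0,0,0,0.107],[0,0,0,0,0,0.107],[0,0,0,0,0,0.107],[0,0,0,0,0,0]]' 45
```

```text
time: 2.0
tool_pos: [178.5, -493.7, 451.7]
tcp_rot: [3.142, -0.0, -0.296]
contact_force: [-0.5, 0.6, -0.1]
grip_width: 41.2
finger_force: 0.0
```

```bash
python3 -m jog '[[7,-42,0,0,0,0],[7,-42,0,0,0,0],[7,-42,0,0,0,0],[7,-42,0,0,0,0],[7,-42,0,0,0,0],[7,-42,0,0,0,0],[7,-42,0,0,0,0],[7,-41,0,0,0,0],[0,0,0,0,0,0],[0,0,0,0,0,0]]'; python3 -m jog '[[34,-10,0,0,0,0],[34,-10,0,0,0,0],[34,-10,0,0,0,0],[34,-10,0,0,0,0],[34,-10,0,0,0,0],[0,0,0,0,0,0],[0,0,0,0,0,0]]'
```

```text
time: 3.0
tool_pos: [329.7, -189.0, 451.9]
tcp_rot: [3.141, -0.0, -0.29]
contact_force: [0.2, -0.9, -0.4]
grip_width: 41.5
finger_force: 0.0
time: 3.7
tool_pos: [506.7, -192.9, 450.3]
tcp_rot: [3.142, 0.003, -0.296]
contact_force: [-0.7, 0.0, -0.1]
grip_width: 41.2
finger_force: 0.0
```

```bash
python3 -m jog '[[16,-6,0,0,0,0],[16,-6.5,0,0,0,0],[0,0,-0,0,0,0],[0,0,40,0,0,0],[0,0,45,0,0,0],[0,0,45,0,0,0],[0,0,45,0,0,0],[0,0,45,0,0,0],[0,0,45,0,0,0],[0,0,40,0,0,0],[0,0,0,0,0,0],[0,0,0,0,0,0]]'
python3 - <<'E'
from h import *
im=bot.capture("scene")[:,:,::-1]; o=bot.get_obs(); print(o["tool_pos"],proj("scene",o["tool_pos"]))
a=cv2.resize(im[50:230,60:300],None,fx=3.3,fy=3.3,interpolation=cv2.INTER_CUBIC); cv2.imwrite("pics/s1.png",a)
E
```

```text
time: 4.9
tool_pos: [540.5, -189.4, 148.2]
tcp_rot: [3.141, -0.001, -0.296]
contact_force: [0.1, 0.3, 0.3]
grip_width: 41.4
finger_force: 0.0
[ 541.55940894 -189.67205338  149.4081826 ] [[162.67913736 174.07724564]]
```

View pics/s1.png

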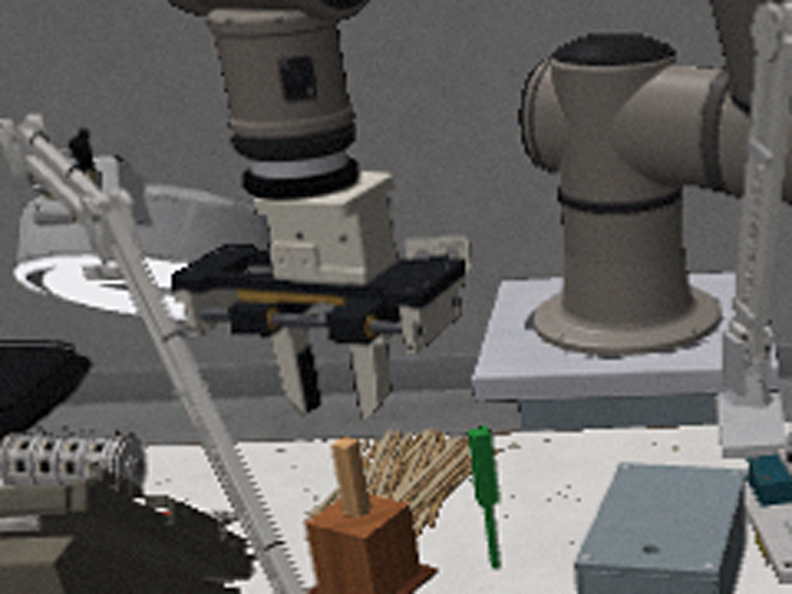

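The fingers, at (308,408) and (372,412), straddle the dowel top at (345,443), and the lamp arm is clear to the left. I'll lower and grip.

```bash
python3 -m jog '[[0,0,20,0,0,0],[0,0,20,0,0,0],[0,0,15,0,0,0],[0,0,7,0,0,0],[0,0,0,0,0,0],[0,0,0,0,0,0]]'; python3 -m jog '[[0,0,0,0,0,0],[0,0,0,0,0,0],[0,0,0,0,0,0],[0,0,0,0,0,0],[0,0,0,0,0,0],[0,0,0,0,0,0],[0,0,0,0,0,0],[0,0,0,0,0,0]]' 0
```

```text
time: 5.55
tool_pos: [541.9, -189.1, 86.5]
tcp_rot: [3.141, -0.003, -0.295]
contact_force: [-0.2, -0.2, 0.6]
grip_width: 41.3
finger_force: 0.0
time: 6.35
tool_pos: [541.1, -188.6, 85.0]
tcp_rot: [3.141, -0.001, -0.295]
contact_force: [-0.2, 0.7, 5.1]
grip_width: 16.8
finger_force: 30.0
```

```bash
python3 -m jog '[[0,0,-5,0,0,0],[0,0,-15,0,0,0],[0,0,-20,0,0,0],[0,0,-25,0,0,0],[0,0,-30,0,0,0],[0,0,-20,0,0,0],[0,0,-5,0,0,0],[0,0,0,0,0,0],[0,0,0,0,0,0]]'
python3 - <<'E'
from h import *
im=bot.capture("scene"); t=bot.capture("top"); o=bot.get_obs(); print(o)
cv2.imwrite("pics/s2.png",im[:,:,::-1]);cv2.imwrite("pics/t2.png",t[:,:,::-1])
for c in("scene","top"):
  for r in bot.outline_of("dowel",c): print(c,r["p"],r["pixel"],r["mask"].sum())
print(proj("scene",[o["tool_pos"]-[0,0,81],o["tool_pos"]]))
a=cv2.resize(im[110:230,140:300,::-1],None,fx=5,fy=5,interpolation=cv2.INTER_CUBIC); cv2.imwrite("pics/s2c.png",a)
E
```

```text
time: 7.25
tool_pos: [540.3, -188.2, 203.3]
tcp_rot: [-3.141, 0.002, -0.295]
contact_force: [0.9, 0.3, -1.1]
grip_width: 16.6
finger_force: 30.0
{'time': 7.35, 'joint_positions': array([-4.69075157e-01,  4.48591713e-01,  1.42555657e+00, -8.95901277e-05,
        1.27023642e+00,  1.39697290e+00]), 'dq': array([-0.00046766, -0.00044405, -0.00413042, -0.00080589,  0.00331811,
        0.00031032]), 'tau': array([ 1.56981120e-02, -4.91892886e+01, -2.47335613e+01,  4.81037004e-02,
       -6.88549806e-02,  1.09605269e-03]), 'tool_pos': array([ 540.30531383, -188.20735386,  203.16494079]), 'tcp_rot': array([-3.14119398e+00,  2.76476715e-03, -2.95224532e-01]), 'contact_force': array([ 0.88608919,  0.11084545, -0.43099411]), 'moment': array([ 0.01537098,  0.02671599, -0.02274553]), 'finger_force': 29.99908367637545, 'grip_width': 16.592497562332074}
scene 0.78 [207.5, 190.7] 244
scene 0.67 [162.4, 154.8] 252
[[165.17544931 184.076128  ]
 [159.78452903 152.752823  ]]
```

View pics/s2c.png

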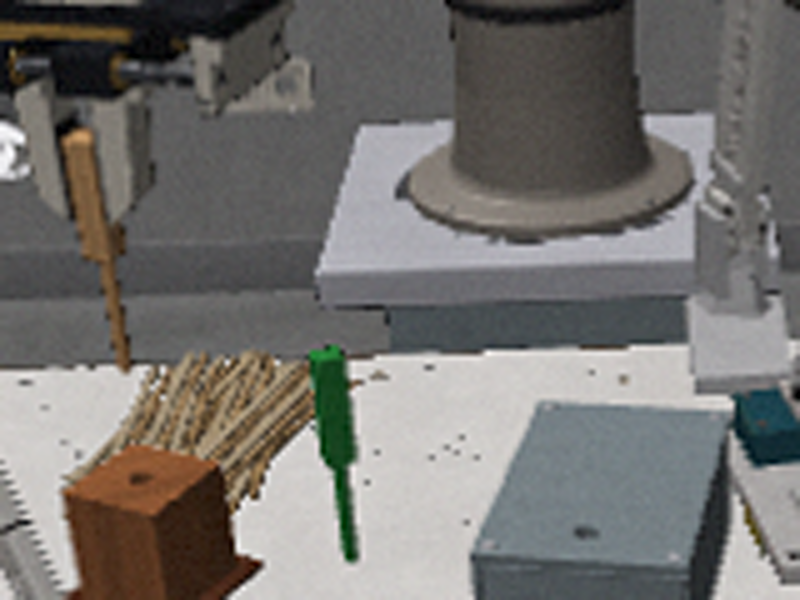

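The dowel is held with its tip at crop (124,368). The stand hole is at (141,479) and the release hole at (587,532).

```bash
python3 - <<'E'
from h import *
np.set_printoptions(precision=1,suppress=True)
S=lambda l:np.array(l,float)/5+[140,110]-.4
print("tip",ray("scene",S([(124,368)]),122.5),"griptop",ray("scene",S([(80,136)]),242.5),"SH",ray("scene",S([(141,479)]),65),"RH",ray("scene",S([(587,533)]),70))
E
python3 -m jog '[[1,-40,0,0,0,0],[1,-40,0,0,0,0],[1,-40,0,0,0,0],[1,-40,0,0,0,0],[1,-40,0,0,0,0],[1,-33,0,0,0,0],[0,0,0,0,0,0],[0,0,0,0,0,0]]'
```

```text
tip [[ 536.  -190.9  122.5]] griptop [[ 541.4 -191.2  242.5]] SH [[ 543.7 -189.9   65. ]] RH [[618.7  30.9  70. ]]
time: 8.25
tool_pos: [614.2, 33.2, 203.9]
tcp_rot: [3.141, 0.001, -0.293]
contact_force: [-0.7, -0.6, -1.0]
grip_width: 16.7
finger_force: 30.0
```

```bash
python3 -m jog '[[1,0.4,15,0,0,0],[1,0.4,15,0,0,0],[0,0,12,0,0,0],[0,0,0,0,0,0],[0,0,0,0,0,0],[0,0,0,0,0,0]]'
python3 - <<'E'
from h import *
np.set_printoptions(precision=1,suppress=True)
im=bot.capture("scene"); P=[bot.get_obs()["tool_pos"]]
for i in range(4): bot.capture("scene"); P.append(bot.get_obs()["tool_pos"])
print(np.array(P),np.mean(P,0)); p=np.mean(P,0)
print("pred tip crop",(proj("scene",p-[0,0,81])-[220,130]+.4)*6.6)
a=cv2.resize(im[130:220,220:340,::-1],None,fx=6.6,fy=6.6,interpolation=cv2.INTER_CUBIC); cv2.imwrite("pics/s3.png",a)
E
```

```text
time: 8.85
tool_pos: [616.6, 30.9, 163.6]
tcp_rot: [-3.141, -0.001, -0.296]
contact_force: [0.1, -0.0, 0.8]
grip_width: 16.7
finger_force: 30.0
[[616.6  31.1 163.6]
 [616.6  31.2 163.6]
 [616.5  31.2 163.4]
 [616.4  31.3 163.3]
 [616.3  31.3 163.1]] [616.5  31.2 163.4]
pred tip crop [[246.4 537.6]]
```

View pics/s3.png

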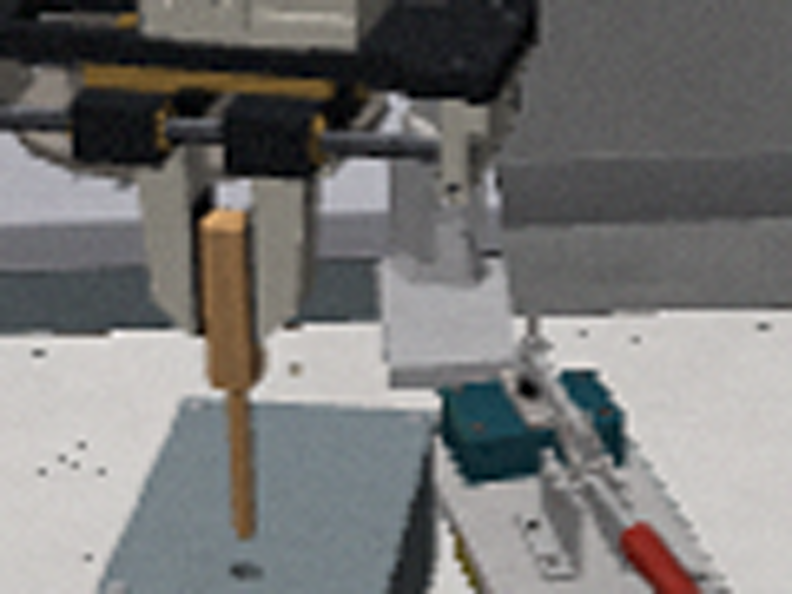

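The tip is at (243,537) and the hole at (246,571).

Run:
```python
from h import *
np.set_printoptions(precision=1,suppress=True)
S=lambda l:np.array(l,float)/6.6+[220,130]-.4
for z in(81,82,83):print("tip",ray("scene",S([(244,537)]),z))
print("RH",ray("scene",S([(246,571)]),70),"shoulder",ray("scene",S([(233,388)]),142.4),"griptop",ray("scene",S([(223,222)]),202.4))
```

```text
tip [[613.6  30.3  81. ]]
tip [[615.3  30.4  82. ]]
tip [[617.   30.4  83. ]]
RH [[618.3  30.6  70. ]] shoulder [[619.3  29.3 142.4]] griptop [[618.2  28.8 202.4]]
```

```bash
python3 -m jog '[[1,0.3,3,0,0,0],[0,0,3,0,0,0],[0,0,2,0,0,0],[0,0,1,0,0,0],[0,0,0.5,0,0,0],[0,0,0.5,0,0,0],[0,0,0.5,0,0,0],[0,0,0,0,0,0]]'; python3 -m jog '[[0,0,0.5,0,0,0],[0,0,0.5,0,0,0],[0,0,0.5,0,0,0],[0,0,0,0,0,0]]';python3 -m jog '[[0,0,0.5,0,0,0],[0,0,0.5,0,0,0],[0,0,0,0,0,0]]'
```

```text
time: 9.9
tool_pos: [617.0, 30.7, 152.2]
tcp_rot: [3.142, -0.0, -0.295]
contact_force: [-0.5, -0.7, -0.7]
grip_width: 16.7
finger_force: 30.0
time: 10.3
tool_pos: [617.0, 30.7, 150.6]
tcp_rot: [3.141, 0.0, -0.295]
contact_force: [0.1, 0.1, -0.0]
grip_width: 16.7
finger_force: 30.0
time: 10.6
tool_pos: [617.0, 30.7, 149.6]
tcp_rot: [3.141, 0.0, -0.295]
contact_force: [0.6, -0.1, -0.8]
grip_width: 16.7
finger_force: 30.0
```

```bash
for i in 1 ; do python3 -m jog '[[0,0,0.5,0,0,0],[0,0,0.5,0,0,0],[0,0,0,0,0,0]]' | sed -n '1,2p;4p'; python3 -m jog '[[0,0,0.5,0,0,0],[0,0,0.5,0,0,0],[0,0,0,0,0,0]]'| sed -n '1,2p;4p'; python3 -m jog '[[0,0,0.5,0,0,0],[0,0,0.5,0,0,0],[0,0,0,0,0,0]]'| sed -n '1,2p;4p'; done
```

```text
time: 10.9
tool_pos: [617.0, 30.7, 148.6]
contact_force: [0.4, -0.8, -0.1]
time: 11.2
tool_pos: [617.0, 30.7, 147.6]
contact_force: [0.2, 0.1, -0.1]
time: 11.5
tool_pos: [617.0, 30.7, 146.6]
contact_force: [-1.1, 0.6, -0.5]
```

```bash
python3 -m jog '[[0,0,1,0,0,0],[0,0,1,0,0,0],[0,0,1,0,0,0],[0,0,1,0,0,0],[0,0,0,0,0,0]]' | sed -n '1,2p;4p'; python3 -m jog '[[0,0,1,0,0,0],[0,0,1,0,0,0],[0,0,1,0,0,0],[0,0,0,0,0,0]]'| sed -n '1,2p;4p'
```

```text
time: 12.0
tool_pos: [616.9, 30.7, 142.5]
contact_force: [-1.2, -0.3, 0.2]
time: 12.4
tool_pos: [616.9, 30.7, 139.5]
contact_force: [-1.0, -0.3, 0.1]
```

```bash
python3 -m jog '[[0,0,1,0,0,0],[0,0,1,0,0,0],[0,0,1,0,0,0],[0,0,0,0,0,0]]' | sed -n '1,2p;4p'
```

```text
time: 12.8
tool_pos: [616.9, 30.7, 136.5]
contact_force: [0.1, 0.3, 0.1]
```

```bash
python3 -m jog '[[0,0,1,0,0,0],[0,0,1,0,0,0],[0,0,1,0,0,0],[0,0,0,0,0,0]]' | sed -n '1,2p;4p'
```

```text
time: 13.2
tool_pos: [616.9, 30.7, 133.5]
contact_force: [0.2, -0.2, -0.2]
```

```bash
python3 -m jog '[[0,0,1,0,0,0],[0,0,1,0,0,0],[0,0,1,0,0,0],[0,0,0,0,0,0]]' | sed -n '1,2p;4p'
```

```text
time: 13.6
tool_pos: [616.9, 30.8, 130.5]
contact_force: [1.1, -0.5, 0.4]
```

```bash
python3 -m jog '[[0,0,1,0,0,0],[0,0,1,0,0,0],[0,0,0,0,0,0]]' | sed -n '1,2p;4p'
```

```text
time: 13.9
tool_pos: [616.9, 30.7, 128.5]
contact_force: [0.6, 0.2, 0.1]
```

```bash
python3 -m jog '[[0,0,1,0,0,0],[0,0,1,0,0,0],[0,0,0,0,0,0]]' | sed -n '1,2p;4p'
```

```text
time: 14.2
tool_pos: [616.9, 30.7, 126.5]
contact_force: [-0.2, 0.1, 0.2]
```

```bash
python3 -m jog '[[0,0,1,0,0,0],[0,0,1,0,0,0],[0,0,0,0,0,0]]' | sed -n '1,2p;4p'
```

```text
time: 14.5
tool_pos: [616.9, 30.7, 124.5]
contact_force: [0.0, -0.5, -0.2]
```

```bash
python3 -m jog '[[0,0,1,0,0,0],[0,0,1,0,0,0],[0,0,0,0,0,0]]' | sed -n '1,2p;4p'
```

```text
time: 14.8
tool_pos: [617.4, 30.7, 123.3]
contact_force: [0.2, -0.3, 3.8]
```

```bash
python3 -m jog '[[0,0,1,0,0,0],[0,0,1,0,0,0],[0,0,0,0,0,0]]' | sed -n '1,2p;4p'
```

```text
time: 15.1
tool_pos: [617.5, 30.7, 121.5]
contact_force: [-0.8, 0.3, 6.6]
```

```bash
python3 -m jog '[[0,0,1,0,0,0],[0,0,1,0,0,0],[0,0,0,0,0,0]]' | sed -n '1,2p;4p'
```

```text
time: 15.4
tool_pos: [617.6, 30.7, 119.7]
contact_force: [-0.6, -0.3, 6.9]
```

```bash
python3 -m jog '[[0,0,1,0,0,0],[0,0,1,0,0,0],[0,0,0,0,0,0]]' | sed -n '1,2p;4p'
```

```text
time: 15.7
tool_pos: [617.7, 30.7, 117.9]
contact_force: [-0.5, -0.5, 7.5]
```

```bash
python3 -m jog '[[0,0,0.7,0,0,0],[0,0,0.5,0,0,0],[0,0,0,0,0,0]]' | sed -n '1,2p;4p'
```

```text
time: 16.0
tool_pos: [617.6, 30.7, 116.7]
contact_force: [-0.0, -1.1, 3.5]
```

```bash
python3 -m jog '[[0,0,0.5,0,0,0],[0,0,0,0,0,0],[0,0,0,0,0,0]]' | sed -n '1,2p;4p'
```

```text
time: 16.3
tool_pos: [617.3, 30.7, 115.3]
contact_force: [1.0, 0.1, 4.3]
```

The force dropped from 7.5 to about 4 N, so the latch has let go. I'll hold here, then check the drawer.

```bash
python3 -m jog '[[0,0,0,0,0,0],[0,0,0,0,0,0],[0,0,0,0,0,0],[0,0,0,0,0,0],[0,0,0,0,0,0],[0,0,0,0,0,0],[0,0,0,0,0,0],[0,0,0,0,0,0],[0,0,0,0,0,0],[0,0,0,0,0,0],[0,0,0,0,0,0],[0,0,0,0,0,0]]'; python3 -m jog '[[0,0,0,0,0,0],[0,0,0,0,0,0],[0,0,0,0,0,0],[0,0,0,0,0,0],[0,0,0,0,0,0],[0,0,0,0,0,0],[0,0,0,0,0,0],[0,0,0,0,0,0],[0,0,0,0,0,0],[0,0,0,0,0,0]]'
python3 - <<'E'
from h import *
t=bot.capture("top"); s=bot.capture("scene")
a=cv2.resize(t[170:290,220:400,::-1],(600,400)); b=cv2.resize(s[170:260,140:300,::-1],(200,112)); 
cv2.imwrite("pics/t4.png",a)
E
```

```text
time: 17.5
tool_pos: [617.1, 30.7, 115.0]
tcp_rot: [3.142, -0.0, -0.295]
contact_force: [0.7, -0.1, 5.9]
grip_width: 16.8
finger_force: 30.0
time: 18.5
tool_pos: [617.0, 30.7, 115.0]
tcp_rot: [3.142, -0.0, -0.295]
contact_force: [1.2, -0.2, 3.9]
grip_width: 16.4
finger_force: 30.0
```

View pics/t4.png

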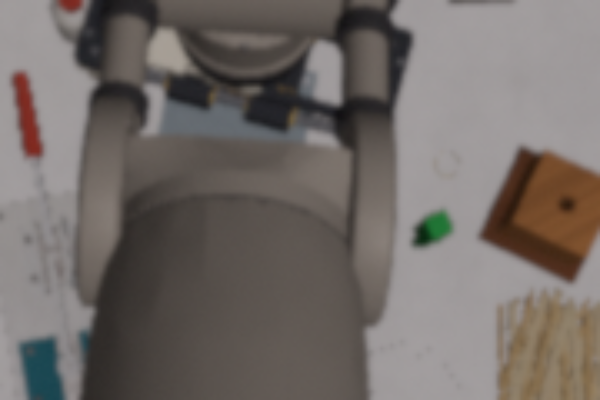

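```bash
python3 -m jog '[[0,0,-5,0,0,0],[0,0,-12,0,0,0],[0,0,-15,0,0,0],[0,0,-15,0,0,0],[0,0,-15,0,0,0],[0,0,-15,0,0,0],[0,0,-14,0,0,0],[0,0,0,0,0,0]]'; python3 -m jog '[[-1.3,30,0,0,0,0],[-1.3,40,0,0,0,0],[-1.3,40,0,0,0,0],[-1.3,40,0,0,0,0],[-1.4,40,0,0,0,0],[-1.4,42.6,0,0,0,0],[0,0,0,0,0,0],[0,0,0,0,0,0],[0,0,0,0,0,0],[0,0,0,0,0,0]]'
python3 - <<'E'
from h import *
t=bot.capture("top"); s=bot.capture("scene"); print(bot.get_obs()["tool_pos"],bot.get_obs()["time"])
a=cv2.resize(t[175:295,240:340,::-1],(400,480),interpolation=cv2.INTER_CUBIC); b=cv2.resize(s[120:240,140:240,::-1],(400,480),interpolation=cv2.INTER_CUBIC)
cv2.imwrite("pics/t5.png",np.hstack([a,b]))
E
```

```text
time: 19.4
tool_pos: [617.4, 30.8, 208.1]
tcp_rot: [-3.141, -0.002, -0.295]
contact_force: [0.5, -0.3, -0.3]
grip_width: 16.8
finger_force: 30.0
time: 20.4
tool_pos: [541.9, -188.1, 205.8]
tcp_rot: [-3.141, 0.001, -0.293]
contact_force: [0.7, -1.0, -0.0]
grip_width: 16.9
finger_force: 30.0
[ 542.0046593  -188.31608535  205.91082772] 20.5
```

View pics/t5.png

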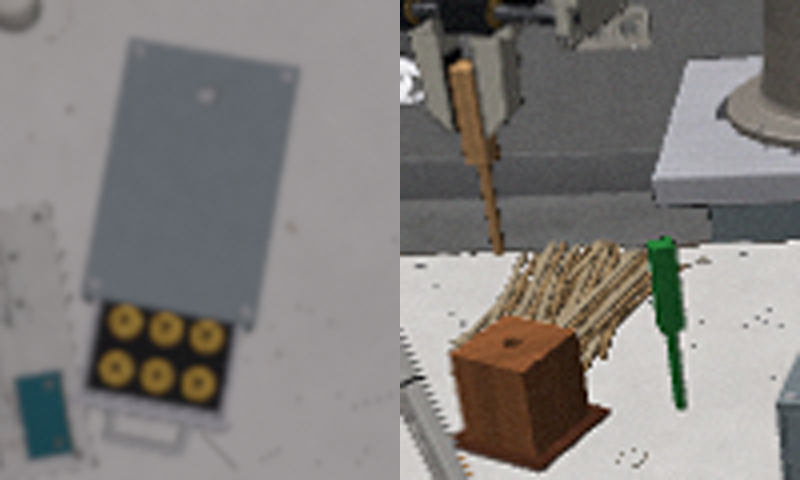

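The left panel shows the drawer fully out. The right panel shows the dowel above the stand, with its tip at (498,250) and the stand hole at (513,343). I'll lower it.

```bash
python3 -m jog '[[0,0,15,0,0,0],[0,0,20,0,0,0],[0,0,13,0,0,0],[0,0,4,0,0,0],[0,0,0,0,0,0],[0,0,0,0,0,0],[0,0,0,0,0,0]]'
```

```text
time: 21.2
tool_pos: [542.3, -189.6, 154.9]
tcp_rot: [3.141, -0.002, -0.295]
contact_force: [0.5, -0.3, -0.2]
grip_width: 16.8
finger_force: 30.0
```

```bash
python3 -m jog '[[0,0,2,0,0,0],[0,0,2,0,0,0],[0,0,2,0,0,0],[0,0,1,0,0,0],[0,0,1,0,0,0],[0,0,1,0,0,0],[0,0,1,0,0,0],[0,0,0,0,0,0]]'|sed -n '1,2p;4p'; python3 -m jog '[[0,0,1,0,0,0],[0,0,1,0,0,0],[0,0,1,0,0,0],[0,0,0,0,0,0]]'|sed -n '1,2p;4p'
```

```text
time: 22.0
tool_pos: [541.6, -189.4, 143.9]
contact_force: [0.5, 0.2, -0.6]
time: 22.4
tool_pos: [541.6, -189.4, 140.8]
contact_force: [0.1, 0.4, 0.0]
```

```bash
python3 -m jog '[[0,0,5,0,0,0],[0,0,8,0,0,0],[0,0,8,0,0,0],[0,0,0,0,0,0],[0,0,0,0,0,0]]'|sed -n '1,2p;4p'; python3 -m jog '[[0,0,8,0,0,0],[0,0,8,0,0,0],[0,0,8,0,0,0],[0,0,5,0,0,0],[0,0,2,0,0,0],[0,0,0,0,0,0],[0,0,0,0,0,0]]'|sed -n '1,2p;4p'
```

```text
time: 22.9
tool_pos: [541.5, -189.4, 119.6]
contact_force: [-0.3, 0.2, -0.5]
time: 23.6
tool_pos: [541.9, -189.6, 89.2]
contact_force: [-0.0, 0.9, -0.2]
```

```bash
python3 -m jog '[[0,0,1,0,0,0],[0,0,1,0,0,0],[0,0,0.5,0,0,0],[0,0,0,0,0,0],[0,0,0,0,0,0]]'|sed -n '1,2p;4p'; python3 -m jog '[[0,0,0.5,0,0,0],[0,0,0.5,0,0,0],[0,0,0,0,0,0]]'|sed -n '1,2p;4p'
```

```text
time: 24.1
tool_pos: [541.7, -189.5, 86.6]
contact_force: [0.2, 0.5, 0.1]
time: 24.4
tool_pos: [541.7, -189.5, 85.4]
contact_force: [-0.7, 0.9, 0.3]
```

```bash
python3 -m jog '[[0,0,0.5,0,0,0],[0,0,0.5,0,0,0],[0,0,0,0,0,0],[0,0,0,0,0,0]]'|sed -n '1,2p;4p'; python3 -m jog '[[0,0,0,0,0,0],[0,0,0,0,0,0],[0,0,0,0,0,0],[0,0,0,0,0,0],[0,0,0,0,0,0],[0,0,0,0,0,0],[0,0,0,0,0,0]]' 45
```

```text
time: 24.8
tool_pos: [541.8, -189.5, 85.0]
contact_force: [-1.3, 1.8, 6.1]
time: 25.5
tool_pos: [541.7, -189.5, 84.5]
tcp_rot: [3.142, -0.0, -0.295]
contact_force: [0.4, -0.8, -0.3]
grip_width: 41.2
finger_force: 0.0
```

The dowel touched home with about 6 N and the gripper has let go. I'll raise the arm straight up and check.

```bash
python3 -m jog '[[0,0,-10,0,0,0],[0,0,-20,0,0,0],[0,0,-30,0,0,0],[0,0,-40,0,0,0],[0,0,-40,0,0,0],[0,0,-20,0,0,0],[0,0,0,0,0,0],[0,0,0,0,0,0],[0,0,0,0,0,0]]'
python3 - <<'E'
from h import *
s=bot.capture("scene")
cv2.imwrite("pics/s6.png",cv2.resize(s[120:260,140:300,::-1],None,fx=4,fy=4,interpolation=cv2.INTER_CUBIC))
E
```

```text
time: 26.4
tool_pos: [541.0, -189.1, 243.1]
tcp_rot: [-3.141, 0.003, -0.295]
contact_force: [0.1, 1.2, 0.1]
grip_width: 41.4
finger_force: 0.0
```

View pics/s6.png

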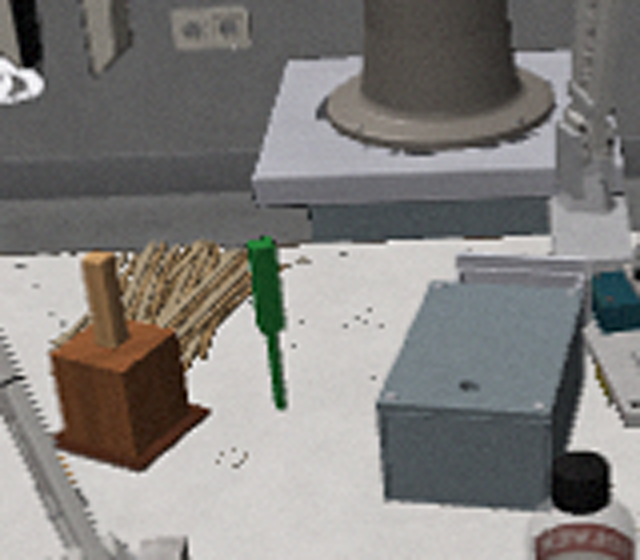

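The dowel stands upright and seated in the stand, with its grip top at (98,260). The drawer is out at (520,268), and the gripper is clear above.

```bash
python3 -c "
from plant import bot
print(bot.close_job())"
```

```text
the job is handed in; nothing more can be done
None
```

The latch let go at about 7.5 N, the drawer sprang fully out, the dowel is back upright and home in its stand, the gripper touches nothing, and the job was handed in at about 26 s (no verdict was returned).

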